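# Seat a spice tube in the clear well of the rack

### The arm

A 6-joint arm with a two-finger parallel gripper is mounted at the origin on a cart in front of the work surface, level with it; the furniture and walls round the work are solid. World frame = base frame: x ahead of the robot, y to its left, z up, the work surface at z = 0. Lengths are in mm, angles in rad, forces in N, time in s.
With the tool pointing down it reaches from about 275 to 1000 mm from the base axis. Payload 8.4 kg.
Tool frame: the origin (TCP) lies between the finger pads; the fingertips stand r.finger_overhang ahead of it and the grasp point (between the pads) is the TCP (r.finger_overhang is the distance from the TCP to the fingertips, in mm); z points along the fingers, y is the line along which they close (so a half turn about z gives the same grasp; the last joint's range is limited). The gripper opens to 85 mm and grips with 20 to 120 N. Pads are 22 mm wide; open, the fingers measure 114 mm over their backs; the gripper's body (76 mm by 85 mm) begins 54 mm behind the grasp point. The pads swing forward as they close: fully open they stand 13 mm farther back than shut.
Start: joints at [1.286, 0.353, 1.633, -0, 1.155, -0.002], TCP at [174.402, 600.177, 250.281] pointing down, gripper open.
Joint ranges: [-2.63, 2.63], [-0.92, 2.1], [0.06, 2.66], [-1.3, 4.44], [0, 2.69], [-3.02, 3.02]. Speed limits (rad/s): [2.22, 2.22, 2.79, 3.14, 3.14, 3.14].

### API

Orientations are given as [roll, pitch, yaw] about the fixed x, y, z axes, in that order (R = Rz(yaw) Ry(pitch) Rx(roll)).
In Python, from rig import r, cams, sign_off gives the robot as it stands.
- The arm moves only by the shell command python3 -m crank 'ROWS' [FORCE]. ROWS is JSON, a list of rows, each a list of 7 numbers: the shift along the tool's x, y, z in m, then the turn, a rotation vector about the tool's x, y, z in rad, then the closure, from 0 (fully open) to 1 (shut). In form: [[dx, dy, dz, ax, ay, az, gripper], ...]. A call has 1 to 5 rows; each row is the pose to reach, as a shift and turn from the pose commanded when the call began, along the tool's axes at that moment; what a row does not reach only later rows make up. A row lasts 1/10 s, in which the tool goes at most 50 mm and 8.59 degrees, less where a joint would pass 70% of its speed; a pose out of reach is approached as far as the arm can. A call with a gripper value outside its range is refused whole. The fingers move at their own pace and stop on an object; FORCE is the grip in N (left out, the last holds). Time passes only in rows, so rows that repeat a pose let the fingers close. It gives the time, the measured TCP pose, the force, the opening and the grip force at its end, in the units of the state.
- r.sense(): the state, without advancing time (a new reading comes with each control period).
- cams.grab_frame(name): name is "side" or "top" or "wrist"; returns a dict with "image" (400x640x3 uint8, red, green, blue), "fx", "fy", "cx", "cy" (pixels), "position" and "orientation" of the camera in the world. Camera axes: x right, y down, z forward; pixel columns grow to the right and rows downward; lengths in mm; the calibration is good to about 2 mm. A picture is of the moment at which its call begins. There is no depth.
- sign_off(): hands the job in; it is judged then, once.
The state is a dict: "clock": time; "qpos": joint angles; "qvel": joint speeds; "joint_efforts": joint torques, N m; "eef_pos": TCP position; "tcp_rot": TCP orientation; "contact_force": force on the tool from outside, world axes, zero at the start; "wrist_torque": the same for the moment, N m; "opening": opening from 0.0 (shut) to 1.0 (fully open); "grasp_force": force on a finger pad.
Only numpy, scipy, OpenCV 4.12 (cv2) and the standard library are available. Lean on these libraries where they do the work, as an engineer would, in place of code of your own. Each camera call takes 0.05 s, during which the arm holds its last target. There are 200 camera calls.

### The job

Put the filled spice tube away in the rack. Three wells stand open, but in two of them the rubber foot of an old tube has stayed wedged deep inside, out of sight: feel for it with the tube, and push the tube fully home, through the grommet, in the well that is clear, so that it stands upright and as deep as its neighbours, then let go. It is thin glass, so never press it harder than a firm finger would (25 N), and leave the mill and the spice jar standing where they are.

Things in the scene. Friction and masses are not known exactly. Their poses are not given: they have to be found in the camera images.
- new_tube: the filled spice tube that stands upright alone on the worktop, right of the rack: glass barrel 30 mm across, steel screw cap 33 mm across and 24 mm high at the top, 140 mm tall overall, 0.12 kg or so; its tapered black rubber foot is 24 mm across at the flat underside and 30 mm from 12 mm up. Origin: centre of the foot's underside; z runs up the tube.
- tube_cap (a point): point on the axis of the new tube in the middle of its steel cap, 128 mm above the foot's underside, where to grip it.
- rack: fixed oak block rack, 66 mm deep (x), 326 mm long (y), 64 mm high, with five round wells in a row along its y axis at -120, -60, 0, 60 and 120 mm, 34 mm wide and 52 mm deep, each with a black rubber ring round its mouth. Origin: centre of its underside on the worktop, z up.
- rack_top (a point): centre of the rack's top face, at the level of the well mouths. In each well, 12 mm below its mouth, three sprung rubber lips narrow it to 27 mm: a tube meets some 4 to 9 N of sliding resistance from there on down and is held by them. A tube that is home has its foot 46 mm below the mouth (18 mm above the worktop); a leftover foot stops it 14 mm higher, 32 mm below the mouth.
- well_1: the bottom of one of the three open wells with whatever lies in it: a 6 mm foam pad that gives about 1 mm per 4 N (slowly springing back), 5 mm at most, perhaps with a leftover rubber foot 14 mm high on it (which wells have one is not known). Fixed. Origin: on the axis of the well at the floor of its bore, 12 mm above the worktop and 52 mm below the mouth, z up.
- well_2: the same for another of the three open wells, in no order.
- well_3: the same for the remaining open well, in no order.
- tube_2: an older spice tube of the same make that already stands home in the rack, fixed; its cap's top is 158 mm above the worktop. Origin: centre of its foot's underside.
- tube_3: the other older tube standing home in the rack, fixed, likewise.
- mill: grey pepper mill, 44 mm across, 90 mm tall, standing loose in front of the rack's right end. Origin: centre of its underside.
- jar: spice jar with a red cap, 45 mm across, 106 mm tall, standing loose behind and to the right of the rack. Origin: centre of its underside.

How it is judged (in metres and radians):
At the end, for the whole second after the job is handed in: the new tube stands released and still in one of the three open wells, fully home: its foot no more than 4.5 mm above the uncompressed foam pad at the bottom, within 5 mm of the well's axis, upright within 0.1 rad (((horizontal distance between new_tube and well_1 below 0.005 m and z of new_tube in the frame of well_1 below 0.0105 m) or (horizontal distance between new_tube and well_2 below 0.005 m and z of new_tube in the frame of well_2 below 0.0105 m) or (horizontal distance between new_tube and well_3 below 0.005 m and z of new_tube in the frame of well_3 below 0.0105 m)) and angle between new_tube's own z axis and vertical below 0.1 rad and linear speed of new_tube below 0.01 m/s); the robot touches nothing.
It fails at once if the tube is pressed against the rack or its lips with more than 25 N (contact force between new_tube and rack above 25 N).
It fails at once if the tube is pressed with more than 25 N against what lies at the bottom of a well (contact force between new_tube and well_1 above 25 N or contact force between new_tube and well_2 above 25 N or contact force between new_tube and well_3 above 25 N).
It fails at once if the mill or the spice jar is pushed more than 30 mm away or knocked over (distance of any of mill, jar from where it was at the start of the episode above 0.03 m or angle between any of mill, jar's own z axis and vertical above 0.5 rad).
It also fails if it takes over 64 s, if anything falls off the work surface, if the arm or the gripper's body presses on something with over 40 N, if the wrist force passes 120 N, or if a joint passes its speed limit or range.

## Working session

There is one attempt and no reset: what is moved stays moved. The work goes in short steps, Python scripts to look and compute and a shell command to move; the robot and the scene stay as the last step left them, time stands still between calls to the robot, and variables do not carry over. Pictures are saved under pics/ and viewed, at most 10 in all, crops included, and the job is handed in when it is done.

```bash
mkdir -p pics; ls; python3 - <<'E'
from rig import r,cams
import cv2
for n in("top","side"):
    f=cams.grab_frame(n);cv2.imwrite(f"pics/{n}0.png",f["image"][:,:,::-1])
    print(n,{k:v for k,v in f.items() if k!="image"})
print(r.sense(),r.finger_overhang)
E
```

```text
pics
top {'fx': 375.2701586671812, 'fy': 375.2701586671812, 'cx': 313.245841481345, 'cy': 197.87226281219492, 'position': array([391.19315487, -53.4294442 , 989.65213104]), 'orientation': array([-3.03834194, -0.02727615, -1.56060005])}
side {'fx': 418.42197173467474, 'fy': 418.42197173467474, 'cx': 312.6583550513563, 'cy': 195.3220341060206, 'position': array([ 140.34151972, -765.02721323,  679.91084629]), 'orientation': array([-2.19978672, -0.02311809, -0.44219989])}
{'clock': 0.1, 'qpos': array([ 1.28558943e+00,  3.53589666e-01,  1.63406338e+00, -8.79421500e-06,
        1.15517587e+00, -2.41247178e-03]), 'qvel': array([-0.00087495, -0.00185096, -0.00237645, -0.00182832,  0.0001437 ,
       -0.00028824]), 'joint_efforts': array([-6.27218415e-04, -6.06358624e+01, -3.42819750e+01, -1.74039513e-05,
        3.88097571e-03,  1.14152246e-05]), 'eef_pos': array([174.29795354, 599.78930664, 249.62844942]), 'tcp_rot': array([-3.14035637e+00,  5.05865952e-06,  2.85880179e+00]), 'contact_force': array([0.88772197, 0.84566557, 0.61700697]), 'wrist_torque': array([ 0.01417151,  0.01450538, -0.03338353]), 'grasp_force': 0.0, 'opening': 1.0041291525515486} 19.0
```

View pics/top0.png

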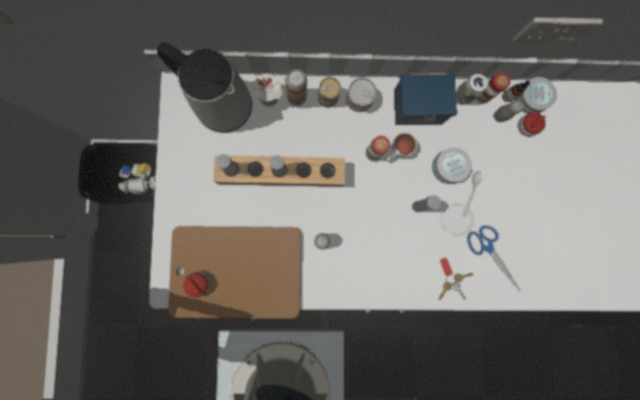

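View pics/side0.png

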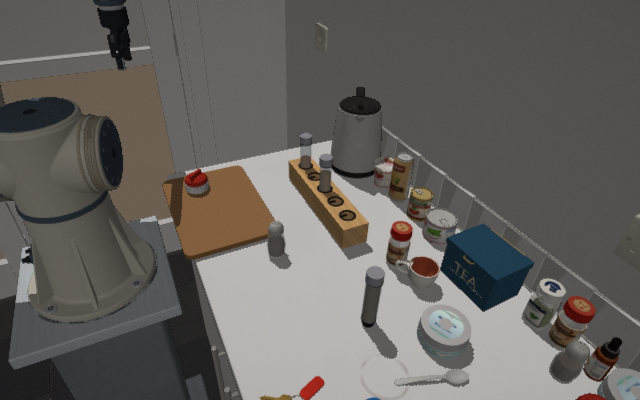

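The top view shows the rack at (214–345, 156–186). Wells at x≈225 and 278 hold tubes, and 255, 303 and 328 are open. The new tube is at (432,203), the mill at (322,241) and the jar at (380,147). The side view shows the tube's cap at (374,275) and the wells at (314,176), (336,201) and (348,215).

```bash
cat > h.py <<'E'
import numpy as np,cv2
from scipy.spatial.transform import Rotation as R
from rig import r,cams
def rot(f): return R.from_euler('xyz',f["orientation"]).as_matrix()
def ray(f,u,v):
    return np.array(f["position"]),rot(f)@np.array([(u-f["cx"])/f["fx"],(v-f["cy"])/f["fy"],1])
def onz(f,u,v,z):
    p,d=ray(f,u,v);return p+d*(z-p[2])/d[2]
def proj(f,P):
    q=rot(f).T@(np.array(P)-f["position"]);return np.array([f["cx"]+f["fx"]*q[0]/q[2],f["cy"]+f["fy"]*q[1]/q[2]])
def tri(f,a,g,b):
    p,d=ray(f,*a);q,e=ray(g,*b)
    s=np.linalg.lstsq(np.c_[d,-e],q-p,rcond=None)[0];A,B=p+d*s[0],q+e*s[1]
    return (A+B)/2,np.linalg.norm(A-B)
E
python3 - <<'E'
from h import *
f=cams.grab_frame("top");g=cams.grab_frame("side")
for n,F in(("top",f),("side",g)):
    im=F["image"];hsv=cv2.cvtColor(im,cv2.COLOR_RGB2HSV)
    m=cv2.inRange(hsv,(8,90,90),(25,255,255))
    for c in cv2.findContours(m,0,1)[0]:
        if cv2.contourArea(c)>1000: print(n,"wood",cv2.boundingRect(c),cv2.boxPoints(cv2.minAreaRect(c)).round().tolist())
    dm=cv2.inRange(hsv,(0,0,0),(179,255,60))
    x,y,w,h=(205,145,150,50) if n=="top" else (285,130,90,115)
    for c in cv2.findContours(dm[y:y+h,x:x+w].copy(),0,1)[0]:
        if cv2.contourArea(c)>25:
            M=cv2.moments(c);u,v=M['m10']/M['m00']+x,M['m01']/M['m00']+y
            print(n,"dark",round(u,1),round(v,1),cv2.contourArea(c),cv2.boundingRect(c)[2:],onz(F,u,v,64).round(1))
t=f["image"][145:245,205:465];s=g["image"][120:340,270:420]
cv2.imwrite("pics/t1.png",cv2.resize(t,None,fx=3,fy=3,interpolation=2)[:,:,::-1]);cv2.imwrite("pics/s1.png",cv2.resize(s,None,fx=2.7,fy=2.7,interpolation=2)[:,:,::-1])
E
```

```text
top wood (170, 228, 129, 91) [[170.0, 228.0], [298.0, 228.0], [298.0, 318.0], [170.0, 318.0]]
top wood (215, 157, 129, 27) [[215.0, 181.0], [215.0, 156.0], [343.0, 159.0], [343.0, 184.0]]
top dark 302.1 171.3 38.0 (12, 8) [553.7 -49.2  64. ]
top dark 256.0 170.0 43.0 (9, 9) [555.3  65.5  64. ]
side wood (176, 166, 99, 90) [[163.0, 183.0], [256.0, 157.0], [277.0, 231.0], [184.0, 258.0]]
side wood (289, 159, 79, 90) [[288.0, 162.0], [317.0, 143.0], [375.0, 234.0], [345.0, 253.0]]
side dark 347.1 214.8 110.0 (17, 11) [ 556.8 -108.9   64. ]
side dark 335.2 200.5 104.0 (16, 10) [557.2 -47.8  64. ]
side dark 352.3 173.0 178.5 (45, 19) [658.1  44.2  64. ]
```

View pics/t1.png

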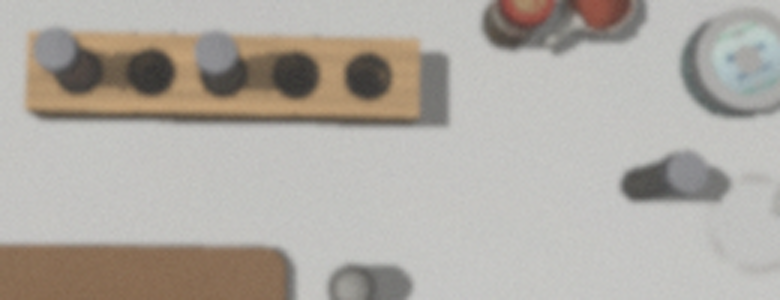

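View pics/s1.png

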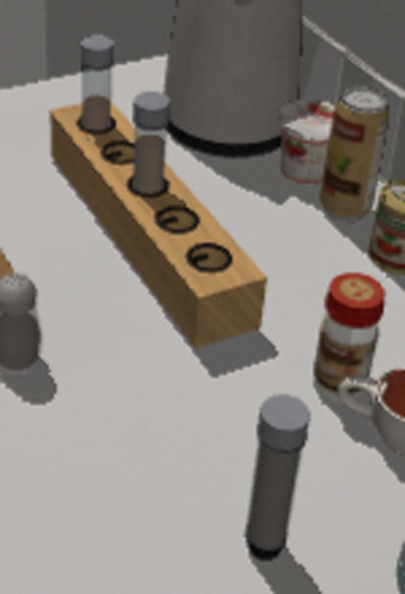

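The top crop shows the open wells at (255,169), (303.7,170) and (328,170.3), and the new tube's cap top at (433.7,202.7). The side crop has the cap top at (375.2,271.5) and the wells at (347.3,215), (335.4,201) and (314.5,176.5).

```bash
python3 - <<'E'
from h import *
f=cams.grab_frame("top");g=cams.grab_frame("side")
print("cap",onz(f,433.7,202.7,140).round(1),onz(g,375.2,271.5,140).round(1),tri(f,(433.7,202.7),g,(375.2,271.5)))
for a,b in(((255,169),(314.5,176.5)),((303.7,170),(335.4,201)),((328,170.3),(347.3,215))):
    print("well",onz(f,*a,64).round(1),onz(g,*b,64).round(1),tri(f,a,g,b))
for a in((215,156),(344,159),(343.5,184),(214.5,181)): print("corner",onz(f,*a,64).round(1))
print("foot side", onz(g,270+266/2.7,120+552/2.7,0).round(1))
print("mill",onz(f,205+352/3,145+287/3,85).round(1),"jar",onz(f,205+527/3,145+8/3,106).round(1))
s=r.sense();Rt=R.from_euler('xyz',s["tcp_rot"]).as_matrix();print(Rt.round(3))
E
```

```text
cap [ 472.  -352.3  140. ] [ 472.8 -349.8  140. ] (array([ 471.63940824, -351.46066367,  142.05573943]), np.float64(0.2839716467084768))
well [557.8  68.1  64. ] [556.6  69.4  64. ] (array([556.92644958,  68.29819872,  64.67077737]), np.float64(1.5583472033486463))
well [557.1 -53.1  64. ] [556.8 -49.6  64. ] (array([555.85569461, -52.81882962,  66.59294147]), np.float64(1.6372624150611688))
well [ 557.2 -113.9   64. ] [ 556.8 -109.7   64. ] (array([ 555.69647829, -113.29549857,   67.1789127 ]), np.float64(2.0939658654513833))
corner [589.1 168.2  64. ]
corner [ 586.6 -154.    64. ]
corner [ 523.2 -152.9   64. ]
corner [526.2 167.1  64. ]
foot side [ 471.5 -356.6    0. ]
mill [ 382.3 -100.    85. ] jar [ 607.  -238.1  106. ]
[[-0.96   0.279 -0.   ]
 [ 0.279  0.96  -0.   ]
 [ 0.    -0.001 -1.   ]]
```

```bash
cat > go.py <<'E'
import sys
from h import *
x,y,z,yaw=map(float,sys.argv[1:5])
s=r.sense();C=R.from_euler('xyz',s["tcp_rot"]);T=R.from_euler('xyz',[np.pi,0,yaw])
print("shift m",(C.inv().apply(np.array([x,y,z])-s["eef_pos"])/1000).round(4),"turn",(C.inv()*T).as_rotvec().round(4),
 "pos",s["eef_pos"].round(1),"F",s["contact_force"].round(1),"t",round(s["clock"],2),"q",s["qpos"].round(2))
E
python3 -m crank '[[-0.026,-0.04,0,0,0,0.14,0],[-0.052,-0.08,0,0,0,0.28,0],[-0.079,-0.12,0,0,0,0.42,0],[-0.106,-0.16,0,0,0,0.56,0],[-0.132,-0.2,0,0,0,0.7,0]]'
python3 go.py 472 -351 250 1.5708
```

```text
clock: 0.8
eef_pos: [245.5, 369.5, 250.3]
tcp_rot: [3.141, 0.0, 2.154]
contact_force: [1.7, 0.6, 0.7]
opening: 1.002
grasp_force: 0.0
shift m [-7.262e-01 -2.074e-01  2.000e-04] turn [ 3.000e-04 -0.000e+00  5.827e-01] pos [245.5 369.5 250.3] F [1.7 0.6 0.7] t 0.8 q [ 0.98  0.06  2.   -0.    1.07  0.4 ]
```

```bash
python3 -m crank '[[-0.04,-0.0115,0,0,0,0.12,0],[-0.08,-0.023,0,0,0,0.24,0],[-0.12,-0.0345,0,0,0,0.36,0],[-0.16,-0.046,0,0,0,0.48,0],[-0.2,-0.0575,0,0,0,0.582,0]]'
python3 go.py 472 -351 250 1.5708
```

```text
clock: 1.3
eef_pos: [308.6, 171.5, 250.5]
tcp_rot: [3.141, -0.0, 1.573]
contact_force: [-0.2, 0.8, -0.6]
opening: 1.0
grasp_force: 0.0
shift m [-5.228e-01  1.625e-01  5.000e-04] turn [ 0.0008 -0.0004  0.0017] pos [308.6 171.5 250.5] F [-0.2  0.8 -0.6] t 1.3 q [ 0.5  -0.1   2.16 -0.    1.08  0.5 ]
```

```bash
python3 -m crank '[[-0.045,0.014,0,0,0,0,0],[-0.09,0.028,0,0,0,0,0],[-0.135,0.042,0,0,0,0,0],[-0.18,0.056,0,0,0,0,0],[-0.225,0.07,0,0,0,0,0]]'
python3 -m crank '[[-0.045,0.014,0,0,0,0,0],[-0.09,0.028,0,0,0,0,0],[-0.135,0.042,0,0,0,0,0],[-0.18,0.056,0,0,0,0,0],[-0.225,0.07,0,0,0,0,0]]'
python3 -m crank '[[-0.036,0.011,0,0,0,0,0],[-0.073,0.0225,0,0,0,0,0],[-0.073,0.0225,0,0,0,0,0]]'
python3 go.py 472 -351 128 1.5708
python3 - <<'E'
from h import *
f=cams.grab_frame("wrist");cv2.imwrite("pics/w1.png",f["image"][:,:,::-1])
g=cams.grab_frame("side")
print(proj(f,[472,-351,140]),f["position"],f["orientation"])
E
```

```text
clock: 1.8
eef_pos: [380.0, -53.7, 250.7]
tcp_rot: [3.14, 0.0, 1.576]
contact_force: [1.1, 0.5, 0.6]
opening: 0.997
grasp_force: 0.0
clock: 2.3
eef_pos: [451.3, -278.3, 250.3]
tcp_rot: [3.141, 0.0, 1.576]
contact_force: [0.9, 0.0, 0.9]
opening: 0.999
grasp_force: 0.0
clock: 2.6
eef_pos: [475.2, -353.1, 250.1]
tcp_rot: [3.14, 0.002, 1.574]
contact_force: [0.0, 0.8, 1.1]
opening: 1.0
grasp_force: 0.0
shift m [ 0.0024 -0.0033  0.1221] turn [0.0012 0.0019 0.0036] pos [ 475.2 -353.1  250.1] F [0.  0.8 1.1] t 2.6 q [-0.64  0.3   1.71 -0.    1.13 -0.64]
[315.07703849 200.19618741] [ 474.66518382 -271.69981778  373.45767936] [ 2.82151176e+00 -9.67812380e-04  4.61727684e-03]
```

View pics/w1.png

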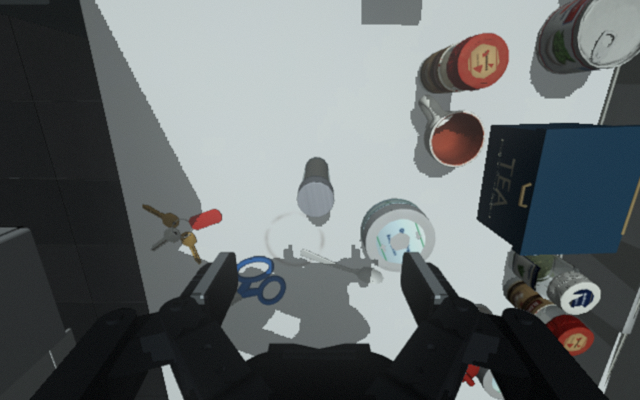

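The wrist view shows the cap top centred near (315,196), against a predicted (315,200). That puts y at about -349. The descent is clear, so I'm grasping.

```bash
python3 -m crank '[[0.0035,-0.003,0.03,0,0,0,0.35],[0.0035,-0.003,0.06,0,0,0,0.35],[0.0035,-0.003,0.09,0,0,0,0.35],[0.0035,-0.003,0.115,0,0,0,0.35],[0.0035,-0.003,0.122,0,0,0,0.35]]' 40
python3 -m crank '[[0,0,0,0,0,0,0.35],[0,0,0,0,0,0,0.35]]'
python3 go.py 472 -350 128 1.5708
python3 - <<'E'
from h import *
f=cams.grab_frame("wrist");cv2.imwrite("pics/w2.png",f["image"][:,:,::-1])
print(f["position"],f["orientation"],proj(f,[472,-350,140]))
E
```

```text
clock: 3.2
eef_pos: [469.4, -343.2, 126.0]
tcp_rot: [-3.138, -0.003, 1.578]
contact_force: [-1.1, -0.3, 0.4]
opening: 0.653
grasp_force: 0.0
clock: 3.4
eef_pos: [471.6, -345.5, 129.5]
tcp_rot: [3.141, 0.001, 1.577]
contact_force: [1.0, -0.5, 0.3]
opening: 0.647
grasp_force: 0.0
shift m [-0.0045  0.0004  0.0015] turn [0.0011 0.0007 0.0065] pos [ 471.6 -345.5  129.5] F [ 1.  -0.5  0.3] t 3.4 q [-0.63  0.43  1.82  0.    0.89 -0.64]
[ 470.9117431  -264.23858246  253.0077065 ] [ 2.82261607e+00 -9.22751919e-04  7.46852745e-03] [319.57487031 295.86879994]
```

View pics/w2.png

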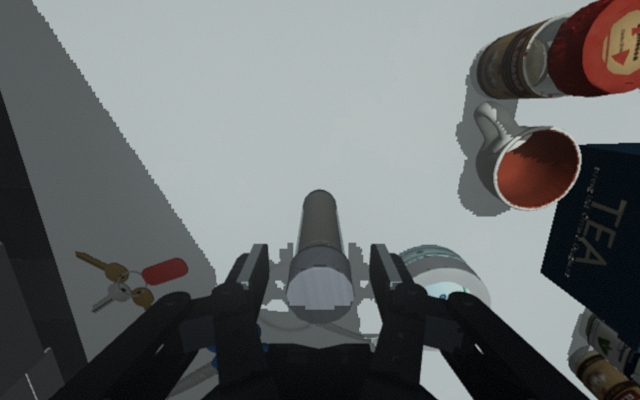

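The cap top is at (320,292), which puts the tube at about (472,-348.5). I'll shift 3 mm and close.

```bash
python3 -m crank '[[-0.003,0.0004,0.0015,0,0,-0.006,0.35],[-0.003,0.0004,0.0015,0,0,-0.006,0.8],[-0.003,0.0004,0.0015,0,0,-0.006,0.8],[-0.003,0.0004,0.0015,0,0,-0.006,0.8],[-0.003,0.0004,0.0015,0,0,-0.006,0.8]]' 40
python3 -m crank '[[0,0,0,0,0,0,0.8],[0,0,0,0,0,0,0.8]]'
python3 go.py 472 -348.5 128 1.5708
```

```text
clock: 3.95
eef_pos: [471.9, -348.9, 127.5]
tcp_rot: [3.141, 0.001, 1.583]
contact_force: [-0.4, 0.4, 5.2]
opening: 0.382
grasp_force: 39.5
clock: 4.15
eef_pos: [471.9, -349.0, 127.6]
tcp_rot: [3.141, 0.001, 1.583]
contact_force: [-0.2, 0.7, 6.4]
opening: 0.373
grasp_force: 39.5
shift m [ 0.0005  0.0002 -0.0004] turn [0.0009 0.0008 0.0119] pos [ 471.9 -349.   127.6] F [-0.2  0.7  6.4] t 4.15 q [-0.64  0.44  1.82 -0.    0.89 -0.65]
```

```bash
python3 -m crank '[[0,0,-0.04,0,0,0.006,0.8],[0,0,-0.085,0,0,0.012,0.8],[0.01,0.006,-0.132,0,0,0.012,0.8],[0.045,0.025,-0.132,0,0,0.012,0.8],[0.08,0.043,-0.132,0,0,0.012,0.8]]' 60
python3 -m crank '[[0.035,0.018,0,0,0,0,0.8],[0.06,0.034,0,0,0,0,0.8],[0.079,0.042,0,0,0,0,0.8],[0.079,0.042,0,0,0,0,0.8],[0.079,0.042,0,0,0,0,0.8]]'
python3 go.py 557 -190 260 1.5708
python3 - <<'E'
from h import *
f=cams.grab_frame("wrist");cv2.imwrite("pics/w3.png",f["image"][:,:,::-1])
print([proj(f,[557,y,64]).round(1) for y in(-110,-50)],f["position"])
E
```

```text
clock: 4.65
eef_pos: [514.4, -268.0, 260.7]
tcp_rot: [3.139, 0.002, 1.569]
contact_force: [0.4, 0.3, -0.9]
opening: 0.37
grasp_force: 59.9
clock: 5.15
eef_pos: [555.3, -188.9, 258.5]
tcp_rot: [-3.141, 0.0, 1.572]
contact_force: [-0.6, 0.6, -1.5]
opening: 0.366
grasp_force: 59.9
shift m [-0.0011  0.0017 -0.0015] turn [-0.0008  0.0001  0.0011] pos [ 555.3 -188.9  258.5] F [-0.6  0.6 -1.5] t 5.15 q [-0.33  0.29  1.71 -0.    1.15 -0.33]
[array([320.8, 106.4]), array([321.1,  43.1])] [ 555.18508718 -107.72429896  382.02094988]
```

View pics/w3.png

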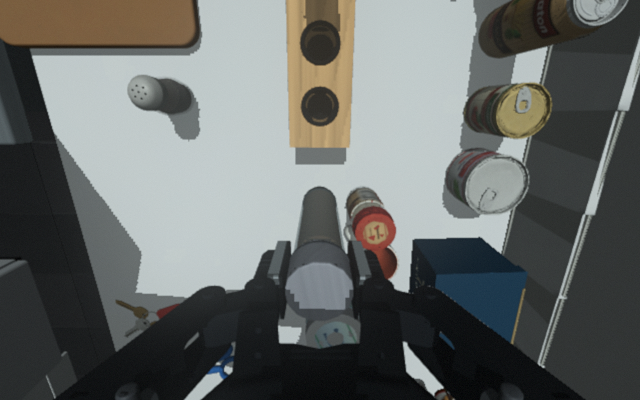

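The wells sit at (320,105.5) and (321,43), the cap's centre is near (320,287), and the edge of the foot is at (320,187).

```bash
python3 - <<'E'
from h import *
f=cams.grab_frame("wrist");s=r.sense()
im=f["image"];hsv=cv2.cvtColor(im,cv2.COLOR_RGB2HSV)
m=cv2.inRange(hsv,(0,0,0),(179,255,75))[0:150,290:352]
for c in cv2.findContours(m,0,1)[0]:
    if cv2.contourArea(c)>300: 
        e=cv2.fitEllipse(c);u,v=e[0][0]+290,e[0][1];print(u,v,e[1],onz(f,u,v,64).round(1))
print("tcp",s["eef_pos"],"cap",onz(f,320,287,s["eef_pos"][2]+12.4),"foot edge",onz(f,320,187,s["eef_pos"][2]-127.6+4),"cap edges",[onz(f,320,v,s["eef_pos"][2]+12.4)[1].round(1) for v in(262,312)])
print(im[180:320:4,320].sum(1))
E
python3 go.py 557 -110 225 1.5708
```

```text
319.59856605529785 105.3936538696289 (35.63172149658203, 37.84507369995117) [ 555.6 -109.6   64. ]
319.98839950561523 41.581642150878906 (38.41242980957031, 43.91553497314453) [555.9 -49.2  64. ]
tcp [ 555.00217663 -189.74996733  258.6128419 ] cap [ 555.60407721 -187.62687706  271.0128419 ] foot edge [ 555.98489372 -179.15141507  135.0128419 ] cap edges [np.float64(-174.6), np.float64(-201.5)]
[600 600 214 253 252 242 238 242 237 237 238 230 235 233 254 192 249 245
 257 250 259 441 410 411 414 410 414 410 400 404 397 399 220 205 211]
shift m [0.0798 0.002  0.0336] turn [-0.0006  0.0002 -0.0005] pos [ 555.  -189.7  258.6] F [-0.1  0.8 -2.1] t 5.25 q [-0.33  0.29  1.71 -0.    1.15 -0.33]
```

```bash
python3 -m crank '[[0.03,0.0003,0.01,0,0,0,0.8],[0.06,0.0003,0.02,0,0,0,0.8],[0.081,0.0003,0.035,0,0,0,0.8],[0.081,0.0003,0.045,0,0,0,0.8],[0.081,0.0003,0.054,0,0,0,0.8]]'
python3 -m crank '[[0,0,0,0,0,0,0.8],[0,0,0,0,0,0,0.8],[0,0,0,0,0,0,0.8]]'
python3 go.py 555 -108.3 191.6 1.5708
python3 - <<'E'
from h import *
g=cams.grab_frame("side");cv2.imwrite("pics/s2.png",cv2.resize(g["image"][60:280,250:420],None,fx=2.7,fy=2.7,interpolation=2)[:,:,::-1])
E
```

```text
clock: 5.75
eef_pos: [555.6, -108.8, 204.2]
tcp_rot: [-3.141, 0.0, 1.571]
contact_force: [-0.2, -0.6, -0.5]
opening: 0.368
grasp_force: 59.9
clock: 6.05
eef_pos: [556.2, -108.9, 205.3]
tcp_rot: [3.141, 0.0, 1.57]
contact_force: [0.3, 0.5, -0.3]
opening: 0.367
grasp_force: 59.9
shift m [ 0.0006 -0.0012  0.0137] turn [ 0.0009  0.0003 -0.001 ] pos [ 556.2 -108.9  205.3] F [ 0.3  0.5 -0.3] t 6.05 q [-0.2   0.31  1.8  -0.    1.03 -0.19]
```

View pics/s2.png

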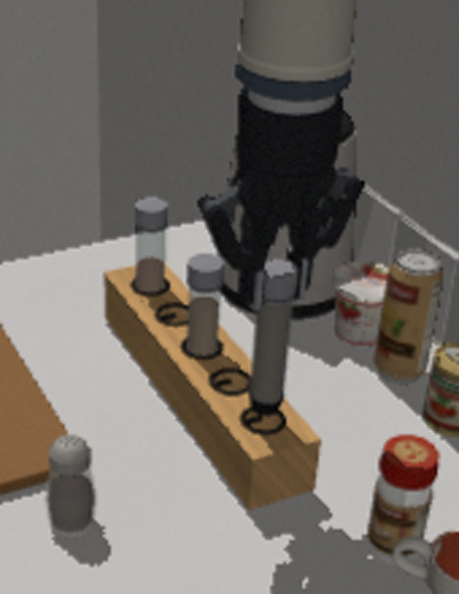

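The foot hangs at crop (266,407), just above the well mouth at (264,419), so it's well aligned. I'll descend gently, with the first stage ending above the lips.

```bash
python3 -m crank '[[0,-0.0005,0.005,0,0,0,0.8],[0,-0.0005,0.010,0,0,0,0.8],[0,-0.0005,0.013,0,0,0,0.8],[0,-0.0005,0.015,0,0,0,0.8],[0,-0.0005,0.017,0,0,0,0.8]]'
python3 -m crank '[[0,0,0.002,0,0,0,0.8],[0,0,0.004,0,0,0,0.8],[0,0,0.004,0,0,0,0.8]]'
python3 go.py 555 -108.3 175.6 1.5708
```

```text
clock: 6.6
eef_pos: [555.3, -108.0, 187.5]
tcp_rot: [-3.141, -0.0, 1.571]
contact_force: [0.4, 0.1, -1.5]
opening: 0.368
grasp_force: 59.9
clock: 6.9
eef_pos: [555.2, -108.0, 183.5]
tcp_rot: [-3.141, -0.0, 1.571]
contact_force: [-0.2, 0.5, -0.9]
opening: 0.37
grasp_force: 59.9
shift m [-0.0003 -0.0002  0.0079] turn [-0.0004 -0.0001  0.    ] pos [ 555.2 -108.   183.5] F [-0.2  0.5 -0.9] t 6.9 q [-0.19  0.34  1.82  0.    0.98 -0.19]
```

```bash
python3 -m crank '[[0,0,0.002,0,0,0,0.8],[0,0,0.004,0,0,0,0.8],[0,0,0.006,0,0,0,0.8],[0,0,0.006,0,0,0,0.8]]'
python3 -m crank '[[0,0,0.002,0,0,0,0.8],[0,0,0.004,0,0,0,0.8],[0,0,0.006,0,0,0,0.8],[0,0,0.006,0,0,0,0.8]]'
python3 -m crank '[[0,0,0.002,0,0,0,0.8],[0,0,0.004,0,0,0,0.8],[0,0,0.006,0,0,0,0.8],[0,0,0.006,0,0,0,0.8]]'
```

```text
clock: 7.3
eef_pos: [555.1, -108.0, 177.4]
tcp_rot: [-3.141, -0.0, 1.571]
contact_force: [0.8, 0.5, -1.6]
opening: 0.365
grasp_force: 59.9
clock: 7.7
eef_pos: [555.4, -108.1, 171.5]
tcp_rot: [3.142, 0.0, 1.571]
contact_force: [1.2, 0.1, -2.1]
opening: 0.369
grasp_force: 59.7
clock: 8.1
eef_pos: [555.4, -108.0, 165.6]
tcp_rot: [3.141, 0.0, 1.571]
contact_force: [1.4, 0.6, -1.4]
opening: 0.373
grasp_force: 59.8
```

```bash
python3 -m crank '[[0,0,0.001,0,0,0,0.8],[0,0,0.002,0,0,0,0.8],[0,0,0.003,0,0,0,0.8]]'
python3 -m crank '[[0,0,0.001,0,0,0,0.8],[0,0,0.002,0,0,0,0.8]]'
python3 -m crank '[[0,0,0.001,0,0,0,0.8],[0,0,0.002,0,0,0,0.8]]'
python3 -m crank '[[0,0,0.001,0,0,0,0.8]]'
```

```text
clock: 8.4
eef_pos: [555.4, -108.1, 162.8]
tcp_rot: [3.141, 0.0, 1.571]
contact_force: [-0.4, 0.2, 2.3]
opening: 0.372
grasp_force: 60.3
clock: 8.6
eef_pos: [555.3, -108.0, 160.6]
tcp_rot: [-3.142, -0.0, 1.571]
contact_force: [0.3, 0.5, 3.0]
opening: 0.37
grasp_force: 60.3
clock: 8.8
eef_pos: [555.2, -108.0, 158.6]
tcp_rot: [-3.141, -0.0, 1.571]
contact_force: [0.6, 0.2, 3.1]
opening: 0.369
grasp_force: 60.3
clock: 8.9
eef_pos: [555.3, -108.0, 157.6]
tcp_rot: [-3.141, -0.0, 1.571]
contact_force: [-0.4, -0.7, 1.4]
opening: 0.375
grasp_force: 60.3
```

```bash
for i in 1; do python3 -m crank '[[0,0,0.001,0,0,0,0.8]]' | grep -E "eef|contact"; done
python3 -m crank '[[0,0,0.001,0,0,0,0.8]]'| grep -E "eef|contact"
python3 -m crank '[[0,0,0.001,0,0,0,0.8]]'| grep -E "eef|contact"
python3 -m crank '[[0,0,0,0,0,0,0.8]]'| grep -E "eef|contact"
```

```text
eef_pos: [555.3, -108.0, 156.7]
contact_force: [-0.2, -0.3, 2.1]
eef_pos: [555.3, -108.0, 155.7]
contact_force: [0.2, 0.4, 2.6]
eef_pos: [555.3, -108.0, 154.7]
contact_force: [0.1, 0.5, 2.1]
eef_pos: [555.2, -108.0, 154.5]
contact_force: [0.5, -0.4, -0.8]
```

```bash
python3 -m crank '[[0,0,0.001,0,0,0,0.8],[0,0,0.002,0,0,0,0.8]]' | grep -E "eef|contact"
python3 -m crank '[[0,0,0.001,0,0,0,0.8],[0,0,0.002,0,0,0,0.8]]'| grep -E "eef|contact"
python3 -m crank '[[0,0,0.001,0,0,0,0.8],[0,0,0.002,0,0,0,0.8]]'| grep -E "eef|contact"
python3 -m crank '[[0,0,0.001,0,0,0,0.8]]'| grep -E "eef|contact"
python3 -m crank '[[0,0,0.001,0,0,0,0.8]]'| grep -E "eef|contact"
```

```text
eef_pos: [555.3, -108.1, 152.8]
contact_force: [-0.2, -0.0, 1.9]
eef_pos: [555.3, -108.0, 150.7]
contact_force: [0.6, -0.5, 1.7]
eef_pos: [555.3, -108.0, 148.7]
contact_force: [-1.1, -0.1, 2.3]
eef_pos: [555.3, -108.0, 147.7]
contact_force: [0.5, 0.6, 2.3]
eef_pos: [555.3, -108.1, 146.7]
contact_force: [0.8, -0.6, 2.1]
```

```bash
python3 -m crank '[[0,0,0.001,0,0,0,0.8]]'| grep -E "eef|contact"
python3 -m crank '[[0,0,0.001,0,0,0,0.8]]'| grep -E "eef|contact"
python3 -m crank '[[0,0,0.0007,0,0,0,0.8]]'| grep -E "eef|contact"
python3 -m crank '[[0,0,0,0,0,0,0.8],[0,0,0,0,0,0,0.8]]'| grep -E "eef|contact"
python3 - <<'E'
from h import *
g=cams.grab_frame("side");cv2.imwrite("pics/s3.png",cv2.resize(g["image"][60:280,250:420],None,fx=2.7,fy=2.7,interpolation=2)[:,:,::-1])
E
```

```text
eef_pos: [555.3, -108.0, 145.7]
contact_force: [-0.1, 0.1, 2.4]
eef_pos: [555.4, -108.0, 144.9]
contact_force: [0.1, -0.9, 6.4]
eef_pos: [555.5, -108.1, 144.4]
contact_force: [-0.6, -0.9, 8.2]
eef_pos: [555.5, -108.1, 144.3]
contact_force: [-0.5, 0.7, 4.9]
```

View pics/s3.png

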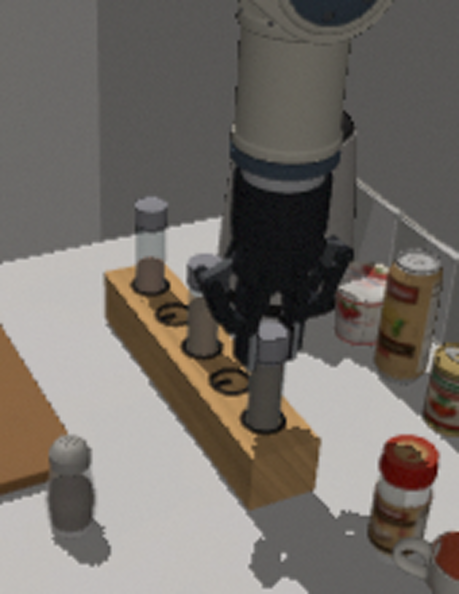

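The tube met the foam exactly at its home height (TCP about 145.6) and stands as deep as its neighbours. Now I'll release it and back off.

```bash
python3 -m crank '[[0,0,0,0,0,0,0.4],[0,0,0,0,0,0,0.3],[0,0,0,0,0,0,0.3],[0,0,0,0,0,0,0.2],[0,0,0,0,0,0,0.2]]'
python3 -m crank '[[0,0,-0.02,0,0,0,0.2],[0,0,-0.05,0,0,0,0.2],[0,0,-0.09,0,0,0,0.2],[0,0,-0.13,0,0,0,0.2],[0,0,-0.15,0,0,0,0.2]]'
python3 -m crank '[[-0.04,0,0,0,0,0,0.2],[-0.08,0,0,0,0,0,0.2],[-0.08,0,0,0,0,0,0.2],[-0.08,0,0,0,0,0,0.2],[-0.08,0,0,0,0,0,0.2]]'
python3 - <<'E'
from h import *
g=cams.grab_frame("side");cv2.imwrite("pics/s4.png",cv2.resize(g["image"][120:320,240:440],None,fx=2.9,fy=2.9,interpolation=2)[:,:,::-1])
f=cams.grab_frame("wrist")
for y,z in((128,158),(8,158),(-110,158),(-110,64)): print(((proj(g,[556,y,z])-[240,120])*2.9).round())
E
```

```text
clock: 11.15
eef_pos: [555.2, -108.0, 143.9]
tcp_rot: [-3.141, -0.0, 1.571]
contact_force: [-0.6, 0.7, -0.9]
opening: 0.799
grasp_force: 0.0
clock: 11.65
eef_pos: [556.4, -108.3, 297.8]
tcp_rot: [3.137, 0.001, 1.571]
contact_force: [0.5, 0.0, -0.0]
opening: 0.802
grasp_force: 0.0
clock: 12.15
eef_pos: [555.1, -187.4, 293.8]
tcp_rot: [-3.141, -0.001, 1.571]
contact_force: [0.6, 0.2, 0.2]
opening: 0.8
grasp_force: 0.0
[190.  45.]
[250. 107.]
[319. 180.]
[311. 276.]
```

View pics/s4.png

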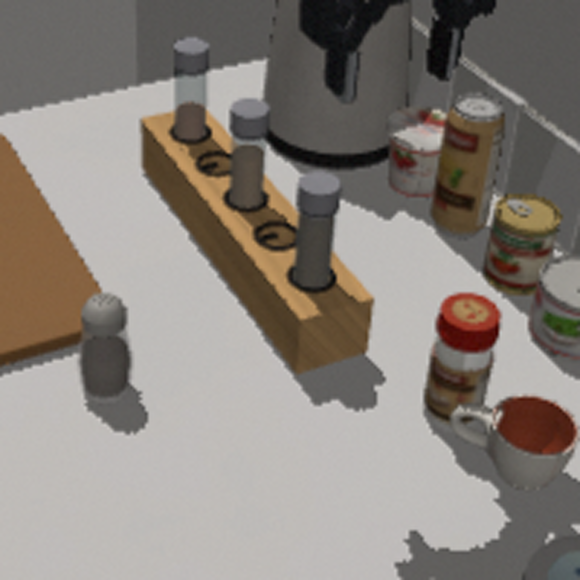

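The cap top is at crop (320,182), against (319,180) expected for a tube that is home. It's upright and released, with the mill and jar still standing.

```bash
python3 -c "
from rig import sign_off
print(sign_off())"
```

```text
the job is handed in; nothing more can be done
None
```

The tube is fully home and upright in the rack's right-hand well (y ≈ -110 mm), the first one I tried and clear; it is released, forces read at most about 8 N, the mill and jar are untouched, and the job is handed in (no verdict was returned).

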